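Hold the top half of a plaster mould over its lower half

TASK

Two plaster moulds for puppet parts are apart to dry, one pear-shaped and one round: their top halves lie on wooden battens on one side of the foil-covered horn, their lower halves stand on the plywood board on the other side. Pick up the pear-shaped top half by its wooden handle, lift it over the horn, and hold it over the pear-shaped lower half just as it will close: level, narrow end over narrow end, its keys centred over their sockets, with about 20 mm of air between the two plaster faces, so that I can look along the joint before we close it. Never let it touch the lower half, don't bump the horn, the other mould or the loose things around them, and finish while still holding it there, steady; do not set it down or let go.

Things in the scene. Friction and masses are not known exactly. Their poses are not given: they have to be found in the camera images.
- face_top: Loose top half of the pear-shaped mould, off-white plaster, 0.3 to 0.6 kg: 166 mm long, 110 mm across the wide end, 72 mm across the narrow end, 28 mm thick, wooden handle on its back. Starts on two battens, underside 31 mm above the table. Origin on its flat underside (joint face), below handle and centre of mass; x to the narrow end (ends at x +88 and -78 mm), z up. Three keys stick 8 mm down.
- top_handle (a point): Middle of the handle of face_top, 53 mm above its underside: an upright wooden batten 100 mm long (along face_top's x), 22 mm wide (its y) and 50 mm high (z = 28 to 78 mm), bedded in a plaster fillet up to 9 mm high.
- top_narrow (a point): Centre, in the plane of the underside of face_top, of its single key at the narrow end: 71 mm from its origin along own +x.
- top_wide (a point): Centre, in the plane of the underside of face_top, of one of its two keys at the wide end: at own x = -46 mm, y = +33 mm (the other is at y = -33 mm).
- face_base: Fixed lower half of the pear-shaped mould, off-white plaster, same outline (166 x 110 mm), 55 mm high, on a 9 mm plywood board; a hollow face and three sockets are sunk in its upper face. Origin on its underside, x to its narrow end, z up; upper face (joint face) at z = 55 mm. The mould is closed with the origins one above the other and both x axes pointing the same way.
- base_narrow (a point): Centre, in the plane of the upper face of face_base, of its socket at the narrow end: belongs under top_narrow.
- base_wide (a point): Centre, in the plane of the upper face of face_base, of its socket at the wide end (own x = -46 mm, y = +33 mm): belongs under top_wide.
- horn: Tapered, slightly curved horn covered in crumpled foil, fixed on two wooden cradles across the table between the top halves and the lower halves: 450 mm long, 20 mm thick at the end near the robot, 72 mm at the far end, its top nowhere higher than 125 mm above the table. Origin on the table under its middle; own x along it, to the thick end.
- ball_top: Top half of the other mould, loose: round, 120 mm across, 28 mm thick, with the same kind of wooden handle; lies on battens near face_top. Not to be moved. Origin at the centre of its underside.
- ball_base: Lower half of the other mould, fixed: round, 120 mm across, 55 mm high, with a bowl-shaped hollow and two sockets; stands on the plywood board near face_base. Origin at the centre of its underside.
- maquette: Small clay head on a 70 mm square plywood foot, 136 mm high, between the horn and the lower halves. Origin at the centre of its underside.
- jar: Glass jar with a metal lid, 60 mm across, 85 mm high, between the horn and the board. Origin at the centre of its underside.
- tape: Roll of clear tape lying flat, 84 mm across, 25 mm high. Origin at the centre of its underside.
- spatula: Spatula with a wooden handle lying on the table beyond the top halves, 200 mm long. Origin on its underside.
Things that resemble listed ones, but are neither listed nor needed, are in the scene too. What is shaped like the face_top but yellow is not meant.

How it is judged:
By the outcome, as a careful person would: the job done as asked, in the order asked, and still so for the second after the job is handed in, while the arm keeps its last pose, push and grip.
It also fails if it takes over 45 s, if anything falls off the work surface, if the arm or the gripper's body presses on something with over 40 N, if the wrist force passes 120 N, or if a joint passes its speed limit or range.

ROBOT

A 6-joint arm with a two-finger parallel gripper is mounted at the origin on the work surface. World frame = base frame: x ahead of the robot, y to its left, z up, the work surface at z = 0. Lengths are in m, angles in rad, forces in N, time in s.
With the tool pointing down it reaches from about 0.4 to 0.825 m from the base axis. Payload 7 kg.
Tool frame: the origin (TCP) lies at the centre of the arm's flange, where the gripper is bolted on; the fingertips stand 178 mm ahead of it and the grasp point (between the pads) lies arm.tcp_to_grasp ahead of it (arm.tcp_to_grasp is the distance from the TCP to the grasp point, in m); z points along the fingers, y is the direction in which the jaws open and shut (so a half turn about z gives the same grasp; the last joint's range is limited). The gripper opens to 88 mm and grips with 3 to 60 N. Pads are 19 mm wide; open, the fingers measure 130 mm over their backs; the gripper's body (78 mm by 193 mm) begins 47 mm behind the grasp point.
Start: joints at [-0.9, 0.359, 0.012, 0, -1.224, -0.288], TCP at [0.252, -0.626, 0.405] pointing down, gripper open.
Joint ranges: [-3.07, 3.07], [-1.43, 2.12], [-1.02, 1.25], [-3.03, 1.67], [-3.05, -0], [-3.03, 3.03]. Speed limits (rad/s): [2.39, 2.39, 3.01, 3.14, 3.14, 3.14].

INTERFACE

Orientations are given as [roll, pitch, yaw] about the fixed x, y, z axes, in that order (R = Rz(yaw) Ry(pitch) Rx(roll)).
In Python, from station import arm gives the robot as it stands.
- The arm moves only by the tool move_arm, never from a script. Its argument "deltas" is a list of rows, each a list of 6 numbers: the shift along the world's x, y, z in mm, then the turn, a rotation vector about the world's x, y, z in degrees. In form: [[tx, ty, tz, ax, ay, az], ...]. A call has exactly 5 rows; each row shifts and turns the commanded pose from where the row before left it; what a row does not reach is not made up. A row lasts 1/12 s, in which the tool goes at most 41.7 mm and 7.16 degrees, less where a joint would pass 70% of its speed; a pose out of reach is approached as far as the arm can. A call with a gripper value outside its range is refused whole. "claw" is the closure in counts, from 0 (fully open) to 255 (shut), set as the call begins (left out, the last holds). The fingers move at their own pace and stop on an object; "squeeze" is the grip in N (left out, the last holds). Time passes only in rows, so rows that do not move let the fingers close, or fill a call up. It gives the time, the measured TCP pose, the force and the opening at its end, in the units of the state.
- arm.get_state(): the state, without advancing time (a new reading comes with each control period).
- arm.grab_frame(name): name is "scene" or "top" or "wrist"; returns the picture (420x560x3 uint8, red, green, blue); there is no depth.
- arm.calibration(name): a dict with "intrinsics" (3x3 intrinsics, pixels), "T" (4x4, takes a point from camera to world coordinates); the wrist camera has in their place "mount" (4x4, takes a point from camera to tool coordinates, whose origin is the TCP and whose axes are the flange's). Camera axes: x right, y up, looking along -z (the intrinsics and any distortion apply to the point x, -y, -z); pixel columns grow to the right and rows downward; lengths in m; the calibration is good to about 2 mm. The wrist camera is an equidistant fisheye: a pixel r from the principal point sees the ray r / f radians off the axis. A picture is of the moment at which its call begins: read the wrist's pose just before it. calibration takes no time and is no camera call.
- arm.job_done(): hands the job in, once; it reports no verdict.
Trained networks look in the newest picture that a camera, given by its name, has taken for a name from the list of things; names that differ only in an ending like _2 or _b are one class to them, and where a whole thing is asked for, a point or a joint stands for the part that bears it (a point fixed in the world has none). Each returns a list of dicts, best first, with "score" (0 to 1); they miss things now and then, are a little off and sometimes report something else, mostly with a low value. They report only what shows in the picture. A call takes as long as a camera call. They do not tell look-alikes from the thing itself.
- arm.spot_in(thing, camera): "xy" ([column, row] in pixels, amid what is visible of it).
- arm.masks_of(thing, camera): "pixels" (420x560 bool, what is visible of it) and "xy" ([column, row] in pixels, amid what is visible of it).
- arm.spot_point(thing, camera): "xy" ([column, row] in pixels: a listed point, or the origin of a listed thing).
The state is a dict: "t": time; "q": joint angles; "qd": joint speeds; "joint_efforts": joint torques, N m; "eef_pos": TCP position; "ee_rot": TCP orientation; "force": force on the tool from outside, world axes, zero at the start; "moment": the same for the moment, N m; "width": finger opening in m.
Only numpy, scipy, OpenCV 4.12 (cv2) and the standard library are available. Lean on these libraries where they do the work, as an engineer would, in place of code of your own. Each camera call takes 0.05 s, during which the arm holds its last target. There are 200 camera calls.

## Working session

There is one attempt and no reset: what is moved stays moved. The work goes in short steps, Python scripts to look and compute and a tool call to move; the robot and the scene stay as the last step left them, time stands still between calls to the robot, and variables do not carry over. Pictures are saved under pics/ and viewed, about 8 in all and at most 12, crops included, and the job is handed in when it is done.

Besides the shell and the picture viewer there is one more tool, called after "Request:" by a JSON object that holds its "op" and its "data". move_arm: Moves the arm, as the interface text tells. Its arguments: {"type":"object","properties":{"deltas":{"type":"array","items":{"type":"array","items":{"type":"number"}}},"claw":{"type":"number"},"squeeze":{"type":"number"}},"required":["deltas"]}

```bash
ls; mkdir -p pics; cat > h.py <<'E'
import numpy as np, cv2
from station import arm
from scipy.spatial.transform import Rotation as R
def Rt(rpy): return R.from_euler('xyz',rpy).as_matrix()
def tcpT(s=None):
    s=s or arm.get_state(); T=np.eye(4); T[:3,:3]=Rt(s['ee_rot']); T[:3,3]=s['eef_pos']; return T
def ray(cam,xy,T=None):
    c=arm.calibration(cam); K=np.array(c['intrinsics'])
    u=np.array([(xy[0]-K[0,2])/K[0,0],(xy[1]-K[1,2])/K[1,1]])
    if cam=='wrist':
        th=np.linalg.norm(u); d=np.array([*(u/max(th,1e-9)*np.sin(th)),np.cos(th)]); M=(T if T is not None else tcpT())@np.array(c['mount'])
    else: d=np.array([*u,1.]); M=np.array(c['T'])
    d=d*[1,-1,-1]
    return M[:3,3],M[:3,:3]@d
def at(cam,xy,z,T=None):
    o,d=ray(cam,xy,T); return o+d*(z-o[2])/d[2]
def save(im,n): cv2.imwrite('pics/'+n,im[:,:,::-1])
E
python3 - <<'E'
from h import *
print(arm.tcp_to_grasp, arm.get_state())
for c in ('scene','top','wrist'):print({k:(v if not hasattr(v,'tolist') else np.round(v,3).tolist()) for k,v in arm.calibration(c).items()})
ims=[arm.grab_frame(c) for c in('top','scene')]
save(ims[0],'top1.png');save(ims[1],'sc1.png')
Z=dict(top_handle=.109,top_narrow=.031,top_wide=.031,face_top=.031,face_base=.009,base_narrow=.064,base_wide=.064,ball_top=.031,ball_base=.009,maquette=0,jar=0,tape=0,spatula=0,horn=0)
for n,z in Z.items():
  for c in('top','scene'):
    for r in arm.spot_point(n,c)[:3]: print(n,c,round(r['score'],2),np.round(r['xy'],1),np.round(at(c,r['xy'],z),3))
E
```

```text
pics
0.1593 {'t': 0.0, 'q': array([-8.99861091e-01,  3.59420733e-01,  1.10345708e-02, -3.49189087e-04,
       -1.22411253e+00, -2.88080864e-01]), 'qd': array([ 0.00024139, -0.00015639,  0.00061807, -0.00144328, -0.00112509,
       -0.00084559]), 'joint_efforts': array([-4.03969289e-04, -5.82724893e+01,  2.93044960e+01,  6.99740231e+00,
        6.80366720e-03, -1.69117775e-04]), 'eef_pos': array([ 0.25207045, -0.62595202,  0.40369015]), 'ee_rot': array([ 3.13986717e+00, -1.68982343e-04, -2.75885706e+00]), 'force': array([-0.77909913, -0.54396869,  0.04694889]), 'moment': array([ 0.03261945, -0.01450111, -0.03290473]), 'width': 0.08771235740244117}
{'intrinsics': [[387.133, 0.0, 283.619], [0.0, 387.133, 208.894], [0.0, 0.0, 1.0]], 'T': [[-0.378, -0.797, 0.47, 0.86], [0.926, -0.332, 0.181, 0.261], [0.012, 0.504, 0.864, 0.849], [0.0, 0.0, 0.0, 1.0]]}
{'intrinsics': [[540.194, 0.0, 276.367], [0.0, 540.194, 212.99], [0.0, 0.0, 1.0]], 'T': [[0.016, 0.995, -0.096, 0.307], [-1.0, 0.015, -0.004, 0.088], [-0.002, 0.096, 0.995, 1.631], [0.0, 0.0, 0.0, 1.0]]}
{'intrinsics': [[325.192, 0.0, 273.94
[... 1671 characters left out ...]
 165.2] [0.607 0.306 0.009]
ball_base scene 0.74 [114.  237.1] [ 0.631 -0.26   0.009]
maquette top 0.64 [320.1 196.1] [ 0.518 -0.038  0.   ]
maquette scene 0.56 [220.2 234.7] [ 0.524 -0.032  0.   ]
jar top 0.84 [322.5 139.1] [ 0.695 -0.044  0.   ]
jar scene 0.75 [177.7 302.1] [ 0.709 -0.043  0.   ]
jar scene 0.27 [363.7 235. ] [0.391 0.292 0.   ]
tape top 0.61 [322.7 233.8] [ 0.404 -0.047  0.   ]
tape scene 0.69 [231.7 196.6] [ 0.415 -0.055  0.   ]
spatula top 0.63 [152. 202.] [0.492 0.473 0.   ]
spatula scene 0.63 [428.9 306.3] [0.505 0.476 0.   ]
horn top 0.64 [281.  186.2] [0.547 0.081 0.   ]
horn top 0.52 [187.1 226.3] [0.42  0.364 0.   ]
horn scene 0.57 [263.  257.3] [0.539 0.088 0.   ]
```

View pics/top1.png

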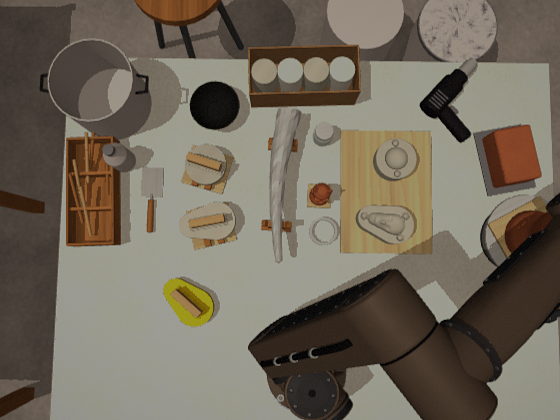

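View pics/sc1.png

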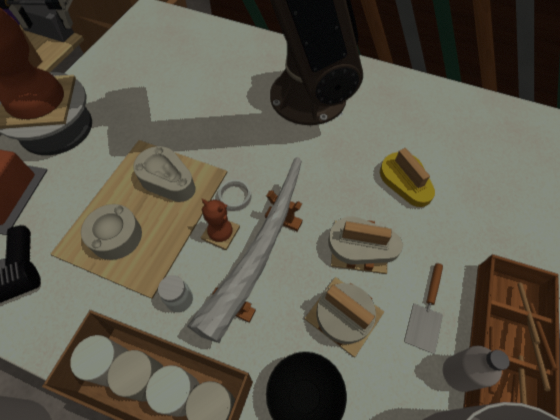

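The top view shows the pear top at about (208,224), the round top at (205,165), the yellow decoy at (188,300), the horn at column ~283 and the pear base at (385,226). Both narrow ends seem to face +y, which is left in the picture. I'll look closely at the base first, backing away from the bust at the right edge.

Request:
{"op": "move_arm", "data": {"deltas": [[0,40,0,0,0,0],[0,40,0,0,0,0],[0,40,0,0,0,0],[0,40,0,0,0,0],[0,40,0,0,0,0]]}}

```text
t: 1.92
eef_pos: [0.2517, -0.4246, 0.4044]
ee_rot: [3.142, -0.0, -2.759]
force: [1.5, 2.1, 1.0]
width: 0.0877
```

Request:
{"op": "move_arm", "data": {"deltas": [[18,20,0,0,0,5],[18,20,0,0,0,5],[18,20,0,0,0,5],[18,20,0,0,0,5],[18,20,0,0,0,5]]}}

```text
t: 2.33
eef_pos: [0.3427, -0.325, 0.4051]
ee_rot: [-3.141, 0.0, -2.318]
force: [0.9, -1.0, -0.2]
width: 0.0875
```

Request:
{"op": "move_arm", "data": {"deltas": [[22,25,0,0,0,5],[22,25,0,0,0,5],[22,25,0,0,0,5],[22,25,0,0,0,5],[0,0,0,0,0,0]]}}

```text
t: 2.75
eef_pos: [0.433, -0.2232, 0.405]
ee_rot: [-3.14, 0.001, -1.965]
force: [-0.1, -0.1, 0.4]
width: 0.0877
```

```bash
python3 - <<'E'
from h import *
s=arm.get_state(); T=tcpT(s); print(s['eef_pos'],s['ee_rot'],s['force'])
im=arm.grab_frame('wrist'); save(im,'w1.png')
for n,z in dict(base_narrow=.064,base_wide=.064,face_base=.009,top_narrow=.064).items():
    for r in arm.spot_point(n,'wrist')[:4]: print(n,round(r['score'],2),np.round(r['xy'],1),np.round(at('wrist',r['xy'],z,T),4))
m=arm.masks_of('face_base','wrist')[0]; print(m['score'],m['xy'],m['pixels'].sum()); np.save('mbase.npy',m['pixels']); np.save('Tbase.npy',T)
im=im.copy(); im[m['pixels']^cv2.erode(m['pixels'].astype(np.uint8),np.ones((3,3))).astype(bool)]=[255,0,0]; save(im,'w1m.png')
E
```

```text
[ 0.43303409 -0.22318787  0.40495998] [-3.13999677e+00  5.73284793e-04 -1.96474565e+00] [-0.12431034 -0.10116093  0.42281341]
base_wide 0.83 [292.1 134.4] [ 0.3953 -0.2681  0.064 ]
face_base 0.79 [264.6 174.5] [ 0.4414 -0.2322  0.009 ]
0.87 [263.3, 176.5] 12783
```

View pics/w1m.png

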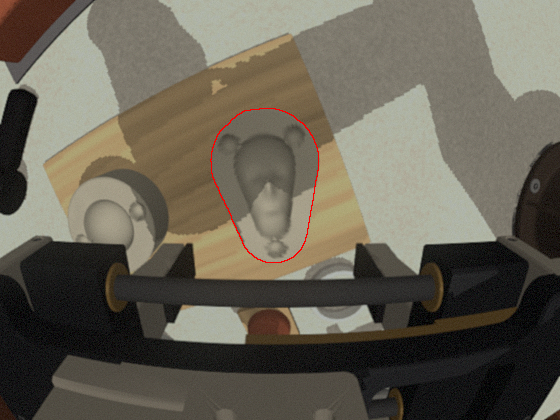

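The pear base lies in clear view. Its sockets are at about (229,145), (293,135) and (276,247), with the narrow end down at (274,262). I'll fit the pose from the outline and from the sockets, and look at the top half next.

```bash
cat >> h.py <<'E'
from scipy.optimize import least_squares
def sd(p): # signed dist to pear outline (hull of 2 circles), own frame
    a=np.array([-.023,0]);b=np.array([.052,0]);ra,rb=.055,.036
    q=np.c_[p[:,0]-a[0],np.abs(p[:,1])];L=b[0]-a[0];s=(ra-rb)/L;c=np.sqrt(1-s*s)
    n=np.array([s,c]);t=q@np.array([c,-s])
    d=q@n-ra
    return np.where(t<0,np.hypot(q[:,0],q[:,1])-ra,np.where(t>L*c,np.hypot(q[:,0]-L,q[:,1])-rb,d))
def fitpear(cam,mask,z,x0,T=None):
    cs=max(cv2.findContours(mask.astype(np.uint8),cv2.RETR_EXTERNAL,cv2.CHAIN_APPROX_NONE)[0],key=cv2.contourArea)[:,0,:]
    P=np.array([at(cam,c,z,T)[:2] for c in cs])
    def f(v):
        c,s=np.cos(v[2]),np.sin(v[2]); q=(P-v[:2])@np.array([[c,-s],[s,c]]); return sd(q)-v[3]
    r=least_squares(f,[*x0,0],loss='soft_l1',f_scale=.002); return r.x,np.sqrt(np.mean(r.fun**2))
def kabsch(P,Q): # own 2D P -> world Q
    p,q=P.mean(0),Q.mean(0);H=(P-p).T@(Q-q);a=np.arctan2(H[0,1]-H[1,0],H[0,0]+H[1,1])
    c,s=np.cos(a),np.sin(a);M=np.array([[c,-s],[s,c]]);t=q-M@p;return t,a,np.linalg.norm((P@M.T+t)-Q,axis=1)
KEYS=np.array([[.071,0],[-.046,.033],[-.046,-.033]])
E
python3 - <<'E'
from h import *
T=np.load('Tbase.npy');m=np.load('mbase.npy')
for x0 in ([.43,-.23,1.15],[.43,-.23,1.15-np.pi]):
    v,e=fitpear('wrist',m,.064,x0,T);print(np.round(v,4),np.degrees(v[2]),e)
Q=np.array([at('wrist',p,.064,T)[:2] for p in ((276,246.5),(293,134.5),(229,145))])
print(Q)
for K in (KEYS,KEYS[[0,2,1]]): print(kabsch(K,Q))
im=cv2.imread('pics/w1.png')[95:275,195:335];cv2.imwrite('pics/w1c.png',cv2.resize(im,None,fx=4,fy=3.3,interpolation=cv2.INTER_CUBIC))
E
```

```text
[ 4.3770e-01 -2.3080e-01  1.2973e+00 -8.0000e-04] 74.32999333347878 0.0004111026211069328
[ 4.3980e-01 -2.2550e-01 -1.8712e+00 -1.0000e-04] -107.21362161248774 0.00811118845526083
[[ 0.45517234 -0.16458991]
 [ 0.39451171 -0.26766699]
 [ 0.45682935 -0.28257819]]
(array([ 0.43727595, -0.23150623]), np.float64(1.3149443571218744), array([0.00177394, 0.0008028 , 0.00192613]))
(array([ 0.43736408, -0.2315299 ]), np.float64(1.3019092465530924), array([0.00184019, 0.06471281, 0.06535656]))
```

Request:
{"op": "move_arm", "data": {"deltas": [[0,40,0,0,0,6],[0,40,0,0,0,6],[0,40,0,0,0,6],[0,40,0,0,0,6],[0,40,0,0,0,6]]}}

```text
t: 3.47
eef_pos: [0.4293, -0.0256, 0.405]
ee_rot: [-3.141, 0.0, -1.448]
force: [0.4, 0.2, 0.2]
width: 0.0879
```

Request:
{"op": "move_arm", "data": {"deltas": [[0,40,0,0,0,0],[0,40,0,0,0,0],[0,40,0,0,0,0],[0,40,0,0,0,0],[0,40,0,0,0,0]]}}

```text
t: 3.88
eef_pos: [0.4297, 0.1748, 0.4052]
ee_rot: [-3.141, 0.001, -1.451]
force: [1.5, -0.1, -0.0]
width: 0.0878
```

Request:
{"op": "move_arm", "data": {"deltas": [[0,40,0,0,0,0],[0,40,0,0,0,0],[0,20,0,0,0,0],[0,0,0,0,0,0],[0,0,0,0,0,0]]}}

```text
t: 4.3
eef_pos: [0.4303, 0.2741, 0.4042]
ee_rot: [3.141, -0.001, -1.45]
force: [0.1, -0.3, 0.1]
width: 0.0877
```

```bash
python3 - <<'E'
from h import *
s=arm.get_state(); T=tcpT(s); print(s['eef_pos'],s['ee_rot'],s['force'])
im=arm.grab_frame('wrist'); save(im,'w2.png')
for n,z in dict(top_handle=.109,top_narrow=.031,top_wide=.031,face_top=.031).items():
    for r in arm.spot_point(n,'wrist')[:4]: print(n,round(r['score'],2),np.round(r['xy'],1),np.round(at('wrist',r['xy'],z,T),4))
im=im.copy()
for i,m in enumerate(arm.masks_of('face_top','wrist')[:3]):
    print(m['score'],m['xy'],m['pixels'].sum()); np.save(f'mtop{i}.npy',m['pixels'])
    im[m['pixels']^cv2.erode(m['pixels'].astype(np.uint8),np.ones((3,3))).astype(bool)]=[255,0,255*i]
np.save('Ttop.npy',T); save(im,'w2m.png')
E
```

```text
[0.43028077 0.27411354 0.40421219] [ 3.14088876e+00 -7.10706823e-04 -1.44975220e+00] [ 0.05034255 -0.27609169  0.10305103]
top_handle 0.95 [268.  211.8] [0.4338 0.2837 0.109 ]
top_narrow 0.96 [275.2 253.2] [0.4178 0.3583 0.031 ]
top_narrow 0.72 [205.6 309.3] [0.4986 0.452  0.031 ]
top_wide 0.8 [296.  155.5] [0.4094 0.2404 0.031 ]
face_top 0.69 [267.5 201.4] [0.4342 0.2959 0.031 ]
face_top 0.59 [431.5 254.3] [0.2148 0.3405 0.031 ]
0.87 [445.7, 233.5] 2867
0.82 [266.7, 198.4] 11802
```

View pics/w2m.png

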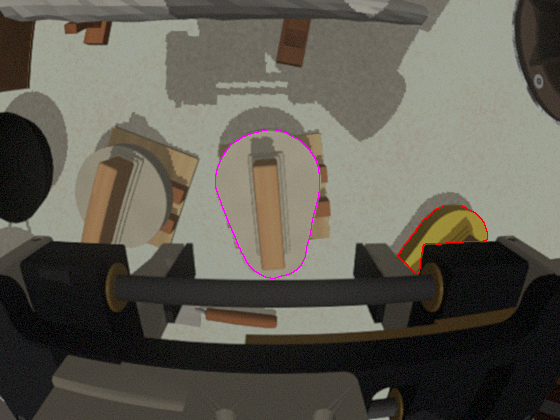

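View pics/w1c.png

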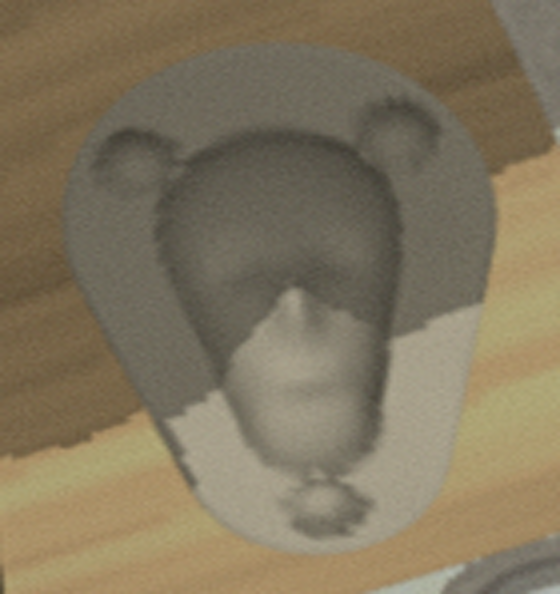

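Here the pear top lies at (267,200), narrow end down at (270,275), and its handle runs along (268,160)–(270,270). The mask outline is good. The base crop shows the sockets at (276.2,246.5), (295.5,136.5) and (229.2,143.5).

```bash
python3 - <<'E'
from h import *
T=np.load('Tbase.npy')
Q=np.array([at('wrist',p,.064,T)[:2] for p in ((276.2,246.5),(295.5,136.5),(229.2,143.5))])
t,a,r=kabsch(KEYS,Q);print(t,np.degrees(a),r)
T=np.load('Ttop.npy');m=np.load('mtop1.npy')
for x0 in ([.43,.29,1.7],[.43,.29,1.7-np.pi]):
    v,e=fitpear('wrist',m,.059,x0,T);print(np.round(v,4),np.degrees(v[2]),e)
print(tcpT()[:3,3], np.degrees(arm.get_state()['ee_rot'][2]))
E
```

```text
[ 0.43657621 -0.23081536] 74.25884020587971 [0.00199869 0.00157751 0.00042167]
[ 4.324e-01  2.905e-01  1.782e+00 -1.200e-03] 102.09917028442491 0.0005304219466967303
[ 4.3130e-01  2.9610e-01 -1.3711e+00 -5.0000e-04] -78.55724289766746 0.008033031809880443
[0.43025924 0.27274232 0.40494617] -83.15436342090318
```

Request:
{"op": "move_arm", "data": {"deltas": [[2,16.5,0,0,0,5.2],[0,0,-35,0,0,0],[0,0,-35,0,0,0],[0,0,-25,0,0,0],[0,0,-10,0,0,0]]}}

```text
t: 5.02
eef_pos: [0.4313, 0.2888, 0.2965]
ee_rot: [3.138, -0.003, -1.361]
force: [-0.5, -1.1, -0.4]
width: 0.0878
```

```bash
python3 - <<'E'
from h import *
s=arm.get_state(); T=tcpT(s); print(s['eef_pos'],np.degrees(s['ee_rot']),s['force'])
im=arm.grab_frame('wrist'); save(im,'w3.png')
for n,z in dict(top_handle=.084).items():
    for r in arm.spot_point(n,'wrist')[:2]: print(n,round(r['score'],2),np.round(r['xy'],1),np.round(at('wrist',r['xy'],z,T),4))
for m in arm.masks_of('face_top','wrist')[:2]:
    v,e=fitpear('wrist',m['pixels'],.059,[.432,.29,1.78],T);print(np.round(v,4),np.degrees(v[2]),e)
E
```

```text
[0.43134288 0.28875966 0.29645632] [ 1.79774707e+02 -1.48879569e-01 -7.79547940e+01] [-0.46350263 -1.08766608 -0.36688175]
top_handle 0.57 [268.1 241.2] [0.4333 0.2918 0.084 ]
[ 0.4329  0.2896  1.7711 -0.0018] 101.47797547623065 0.009448864436801662
```

View pics/w3.png

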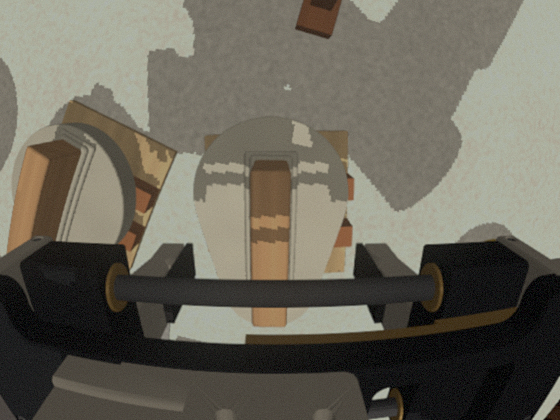

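The handle is centred between the open fingers (columns 250–290) and runs straight down the picture. Next: descend, grip, and wait for the fingers.

Request:
{"op": "move_arm", "data": {"deltas": [[1,1.5,-15,0,0,0],[0,0,-15,0,0,0],[0,0,-10,0,0,0],[0,0,-5,0,0,0],[0,0,0,0,0,0]]}}

```text
t: 5.58
eef_pos: [0.4332, 0.2919, 0.2548]
ee_rot: [3.142, -0.0, -1.359]
force: [-0.1, -0.4, 0.1]
width: 0.088
```

Request:
{"op": "move_arm", "data": {"deltas": [[0,0,0,0,0,0],[0,0,0,0,0,0],[0,0,0,0,0,0],[0,0,0,0,0,0],[0,0,0,0,0,0]], "claw": 255, "squeeze": 45}}

```text
t: 6.0
eef_pos: [0.4332, 0.2919, 0.2551]
ee_rot: [-3.141, 0.0, -1.359]
force: [-1.7, 0.8, -0.8]
width: 0.0598
```

Request:
{"op": "move_arm", "data": {"deltas": [[0,0,0,0,0,0],[0,0,0,0,0,0],[0,0,0,0,0,0],[0,0,0,0,0,0],[0,0,0,0,0,0]]}}

```text
t: 6.42
eef_pos: [0.4331, 0.2919, 0.2546]
ee_rot: [3.142, -0.0, -1.359]
force: [0.5, -0.4, 0.7]
width: 0.0266
```

Request:
{"op": "move_arm", "data": {"deltas": [[0,0,0,0,0,0],[0,0,0,0,0,0],[0,0,0,0,0,0],[0,0,0,0,0,0],[0,0,0,0,0,0]]}}

```text
t: 6.83
eef_pos: [0.433, 0.2918, 0.2546]
ee_rot: [3.141, -0.0, -1.359]
force: [-1.3, -0.4, -0.3]
width: 0.0217
```

Request:
{"op": "move_arm", "data": {"deltas": [[0,0,5,0,0,0],[0,0,10,0,0,0],[0,0,15,0,0,0],[0,0,5,0,0,0],[0,0,0,0,0,0]]}}

```text
t: 7.25
eef_pos: [0.4335, 0.2923, 0.2915]
ee_rot: [-3.139, 0.002, -1.359]
force: [0.6, 1.6, -3.6]
width: 0.0221
```

```bash
python3 - <<'E'
from h import *
s=arm.get_state(); T=tcpT(s); print(s['eef_pos'],np.degrees(s['ee_rot']),s['force'],s['moment'],s['width'])
E
```

```text
[0.43348358 0.29232151 0.29151429] [-1.79847004e+02  1.24586700e-01 -7.78567795e+01] [ 0.55521395  1.63745118 -3.64632252] [ 0.0796509   0.0382968  -0.00327397] 0.02207891428898166
```

Request:
{"op": "move_arm", "data": {"deltas": [[0,0,15,0,0,0],[0,0,30,0,0,0],[0,0,35,0,0,0],[0,0,30,0,0,0],[0,0,15,0,0,0]]}}

```text
t: 7.67
eef_pos: [0.4335, 0.2921, 0.4183]
ee_rot: [-3.138, 0.002, -1.359]
force: [0.4, 0.4, -3.2]
width: 0.0219
```

Request:
{"op": "move_arm", "data": {"deltas": [[0,-10,0,0,0,0],[0,-18,0,0,0,-1],[0,-25,0,0,0,-2],[0,-30,0,0,0,-2],[0,-30,0,0,0,-2]]}}

```text
t: 8.08
eef_pos: [0.4321, 0.1766, 0.4125]
ee_rot: [3.138, -0.002, -1.483]
force: [0.3, 0.8, -3.4]
width: 0.0217
```

Request:
{"op": "move_arm", "data": {"deltas": [[1,-30,0,0,0,-2],[1,-30,0,0,0,-2],[1,-30,0,0,0,-2],[1,-30,0,0,0,-2],[0,-30,0,0,0,-2]]}}

```text
t: 8.5
eef_pos: [0.4357, 0.0264, 0.4128]
ee_rot: [3.139, -0.001, -1.659]
force: [0.7, 0.1, -2.9]
width: 0.0217
```

Request:
{"op": "move_arm", "data": {"deltas": [[0,-30,0,0,0,-2],[0,-30,0,0,0,-2],[0,-30,0,0,0,-2],[0,-30,0,0,0,-2],[0,-30,0,0,0,-2]]}}

```text
t: 8.92
eef_pos: [0.4352, -0.1233, 0.4128]
ee_rot: [3.139, -0.001, -1.833]
force: [1.5, 0.3, -3.2]
width: 0.0218
```

Request:
{"op": "move_arm", "data": {"deltas": [[0,-30,0,0,0,-1],[0,-25,0,0,0,0],[0,-18,0,0,0,0],[0,-6,0,0,0,0],[0,0,0,0,0,0]]}}

```text
t: 9.33
eef_pos: [0.4358, -0.2016, 0.4128]
ee_rot: [3.138, -0.0, -1.851]
force: [-0.5, -0.6, -2.5]
width: 0.022
```

```bash
python3 - <<'E'
from h import *
s=arm.get_state(); T=tcpT(s); print(s['t'],s['eef_pos'],np.degrees(s['ee_rot']),s['force'],s['width'])
for c in ('scene','wrist','top'): save(arm.grab_frame(c),f'h1{c}.png')
a=np.hstack([cv2.imread(f'pics/h1{c}.png') for c in('scene','wrist')]);cv2.imwrite('pics/h1.png',cv2.resize(a,(800,300)))
z=s['eef_pos'][2]-.1593-.0643
for n,dz in dict(top_handle=.078,top_narrow=0,top_wide=0,face_top=0).items():
  for c in('scene','wrist'):
    for r in arm.spot_point(n,c)[:2]: print(n,c,round(r['score'],2),np.round(r['xy'],1),np.round(at(c,r['xy'],z+dz,T),4))
for n in('base_narrow','base_wide','face_base'):
  for c in('scene','wrist'):
    for r in arm.spot_point(n,c)[:2]: print(n,c,round(r['score'],2),np.round(r['xy'],1),np.round(at(c,r['xy'],.064,T),4))
for c in('scene','wrist'):
  for m in arm.masks_of('face_top',c)[:3]: print(c,m['score'],m['xy'],m['pixels'].sum(), [np.round(q,4) for q in fitpear(c,m['pixels'],z+(.028 if c=='wrist' else .014),[.437,-.232,1.297],T)])
E
```

```text
9.3333 [ 0.43575834 -0.20161236  0.41275991] [ 1.79804645e+02 -2.35815192e-02 -1.06063964e+02] [-0.54718694 -0.58715696 -2.50676904] 0.02203832905235959
top_handle scene 0.69 [411.9 171. ] [0.3762 0.3279 0.2672]
top_handle scene 0.55 [151.4 119.9] [ 0.454  -0.1825  0.2672]
top_handle wrist 0.69 [271.9 267.3] [ 0.4324 -0.2138  0.2672]
top_handle wrist 0.5 [325.5 165.8] [ 0.3999 -0.2502  0.2672]
top_narrow scene 0.77 [423.5 202.3] [0.3786 0.3755 0.1892]
top_narrow scene 0.65 [178.2 150.3] [ 0.4526 -0.1422  0.1892]
top_wide scene 0.98 [407.5 165.8] [0.3016 0.3251 0.1892]
top_wide scene 0.69 [158.8 117.8] [ 0.3876 -0.2301  0.1892]
top_wide wrist 0.75 [325.6 163.8] [ 0.3906 -0.2358  0.1892]
face_top scene 0.94 [405.3 178.3] [0.3352 0.3283 0.1892]
face_top scene 0.63 [158.3 134.6] [ 0.4311 -0.2048  0.1892]
face_top wrist 0.58 [453.8 399.4] [0.3011 0.0496 0.1892]
base_narrow scene 0.58 [180.4 185.2] [ 0.467  -0.1596  0.064 ]
base_wide scene 0.84 [160.8 150.6] [ 0.3934 -0.2592  0.064 ]
base_wide scene 0.63 [223.8 233.8] [ 0.5445 -0.0035  0.064 ]
base_wide wrist 0.74 [295.  117.5] [ 0.3939 -0.2654  0.064 ]
face_base scene 0.59 [182.4 183.2] [ 0.4601 -0.1581  0.064 ]
face_base scene 0.57 [163.5 181.9] [ 0.4744 -0.2023  0.064 ]
scene 0.79 [161.4, 136.7] 2251 [array([ 0.4389, -0.1939,  1.2688, -0.    ]), np.float64(0.0141)]
scene 0.67 [405.8, 176.9] 2115 [array([ 0.3429,  0.331 ,  0.8099, -0.0072]), np.float64(0.0046)]
wrist 0.84 [447.9, 414.6] 398 [array([ 0.3444,  0.0048,  2.3343, -0.0337]), np.float64(0.0048)]
wrist 0.78 [271.8, 197.5] 24119 [array([ 0.4189, -0.2167,  2.0627, -0.0111]), np.float64(0.0103)]
```

View pics/h1.png

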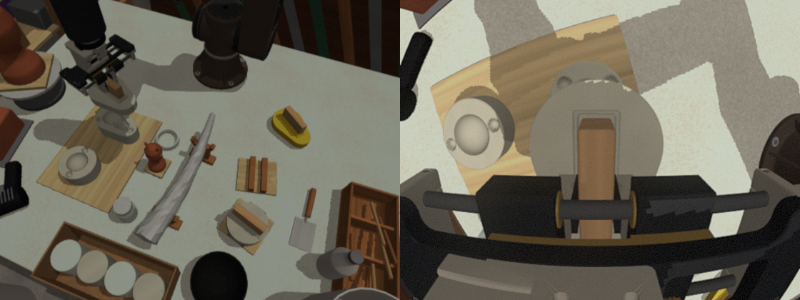

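The scene view shows the held top at about (115,120) of the half-size picture, just short of the base, with the horn, maquette and tape untouched. The wrist view shows its wide end and the handle gripped squarely. Now I'll move over the base and part of the way down.

Request:
{"op": "move_arm", "data": {"deltas": [[1,-6,0,0,0,0],[1,-10,0,0,0,0.4],[0,-8,0,0,0,0],[0,-4,0,0,0,0],[0,0,0,0,0,0]]}}

```text
t: 10.7
eef_pos: [0.4391, -0.229, 0.4145]
ee_rot: [3.141, -0.0, -1.842]
force: [-0.3, 0.3, -3.4]
width: 0.022
```

Request:
{"op": "move_arm", "data": {"deltas": [[0,0,-12,0,0,0],[0,0,-22,0,0,0],[0,0,-24,0,0,0],[0,0,-16,0,0,0],[0,0,-6,0,0,0]]}}

```text
t: 11.12
eef_pos: [0.4381, -0.2279, 0.3322]
ee_rot: [3.138, -0.0, -1.842]
force: [-0.1, -0.5, -3.3]
width: 0.0217
```

Request:
{"op": "move_arm", "data": {"deltas": [[0,0,0,0,0,0],[0,0,0,0,0,0],[0,0,0,0,0,0],[0,0,0,0,0,0],[0,0,0,0,0,0]]}}

```text
t: 11.53
eef_pos: [0.4394, -0.2282, 0.3356]
ee_rot: [-3.14, 0.0, -1.841]
force: [-0.1, -0.1, -3.3]
width: 0.0222
```

```bash
cat >> h.py <<'E'
def proj(cam,P,T=None):
    c=arm.calibration(cam);K=np.array(c['intrinsics'])
    M=(T@np.array(c['mount'])) if cam=='wrist' else np.array(c['T'])
    q=((np.asarray(P)-M[:3,3])@M[:3,:3])*[1,-1,-1]
    r=np.hypot(q[:,0],q[:,1]);k=(np.arctan2(r,q[:,2])/np.maximum(r,1e-9)) if cam=='wrist' else 1/q[:,2]
    return np.c_[K[0,0]*q[:,0]*k+K[0,2],K[1,1]*q[:,1]*k+K[1,2]]
def outline(o,yaw,z):
    t=np.linspace(0,2*np.pi,181);ph=np.arcsin(19/75)
    w=np.pi/2-ph;t=np.linspace(-w,w,40);u=np.linspace(w,2*np.pi-w,60)
    p=np.r_[np.c_[.052+.036*np.cos(t),.036*np.sin(t)],np.c_[-.023+.055*np.cos(u),.055*np.sin(u)]]
    c,s=np.cos(yaw),np.sin(yaw);return np.c_[p@np.array([[c,s],[-s,c]])+o,np.full(len(p),z)]
def draw(im,uv,col): cv2.polylines(im,[np.round(uv*16).astype(np.int32)],True,col,1,cv2.LINE_AA,4)
def avg():
    S=[];ims={}
    for c in ('scene','wrist','top','scene','wrist','top'): S.append(arm.get_state());ims[c]=arm.grab_frame(c)
    T=np.eye(4);T[:3,3]=np.mean([s['eef_pos'] for s in S],0);T[:3,:3]=R.concatenate([R.from_euler('xyz',s['ee_rot']) for s in S]).mean().as_matrix();return T,ims,S[-1]
E
cat > check.py <<'E'
from h import *;import sys
T,ims,s=avg();n=sys.argv[1]
print(s['t'],np.round(T[:3,3],4),np.degrees(R.from_matrix(T[:3,:3]).as_euler('xyz')),s['force'],s['width'])
x=T[:3,0];o=T[:2,3]+.0012*x[:2];yaw=np.arctan2(x[1],x[0])+np.pi;z=T[2,3]-.1593-.0644
print('top origin',o,'yaw',np.degrees(yaw),'gap',z-.064)
for c in('scene','wrist'):
    im=ims[c].copy();save(im,f'{n}{c}.png')
    im=cv2.resize(im,None,fx=4,fy=4,interpolation=cv2.INTER_CUBIC)
    for zz,col in((z,(255,0,0)),(z+.028,(0,255,0))): draw(im,4*proj(c,outline(o,yaw,zz),T)+1.5,col)
    draw(im,4*proj(c,outline([.4377,-.2308],1.2973,.064),T)+1.5,(0,0,255))
    if c=='scene': A=cv2.resize(im[380:900,400:920],(500,500))
    else: B=cv2.resize(im[200:1300,600:1600],(300,330))
P=np.zeros((500,800,3),np.uint8);P[:,:500]=A;P[:330,500:]=B;save(P,n+'.png')
E
python3 check.py c1
```

```text
11.7833 [ 0.4392 -0.2282  0.3352] [-1.79940165e+02  8.62313810e-03 -1.05467054e+02] [ 0.59922055 -0.16967269 -3.6565649 ] 0.02173354161250402
top origin [ 0.43888349 -0.22930708] yaw 74.5329455780025 gap 0.047530059932463634
```

View pics/c1.png

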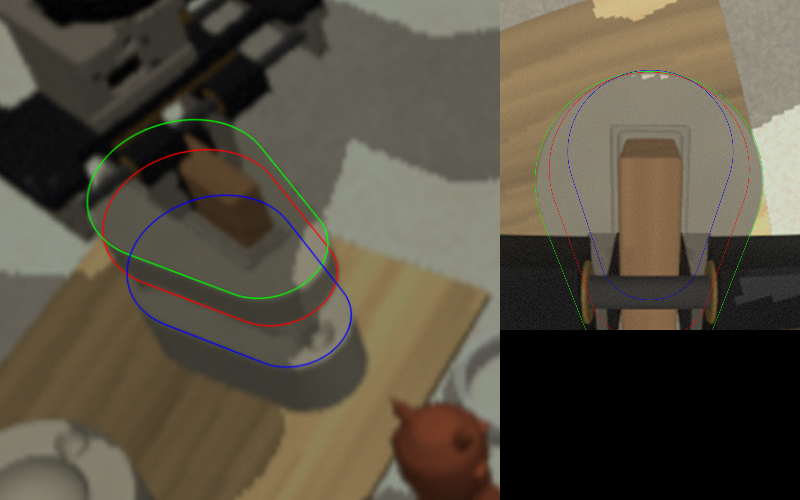

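The overlays match in the wrist view (wide-end edge of the held top). In the scene view there may be a few pixels of calibration offset. I'll overlay the initial scene picture as well, to tell a calibration bias from a real error.

```bash
python3 - <<'E'
from h import *
def crop(im,c,r,k=5,w=80,hh=60,items=()):
    im=cv2.resize(im,None,fx=k,fy=k,interpolation=cv2.INTER_CUBIC)
    for uv,col in items: draw(im,k*uv+(k-1)/2,col)
    return im[(r-hh//2)*k:(r+hh//2)*k,(c-w//2)*k:(c+w//2)*k]
def rd(n): return np.clip(cv2.imread('pics/'+n)[:,:,::-1].astype(float)*1.5,0,255).astype(np.uint8)
s=rd('sc1.png'); t=rd('top1.png'); cs=rd('c1scene.png')
B=lambda z:outline([.4377,-.2308],1.2973,z); A=lambda z:outline([.4324,.2905],1.782,z)
a=crop(s,165,172,items=[(proj('scene',B(.064)),(0,0,255)),(proj('scene',B(.009)),(255,0,0))])
b=crop(s,365,243,items=[(proj('scene',A(.059)),(0,0,255)),(proj('scene',A(.031)),(255,0,0))])
c=crop(t,386,225,items=[(proj('top',B(.064)),(0,0,255))])
d=crop(cs,165,160)
save(np.vstack([np.hstack([a,b]),np.hstack([c,d])]),'cal.png')
E
```

```text
(no output)
```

View pics/cal.png

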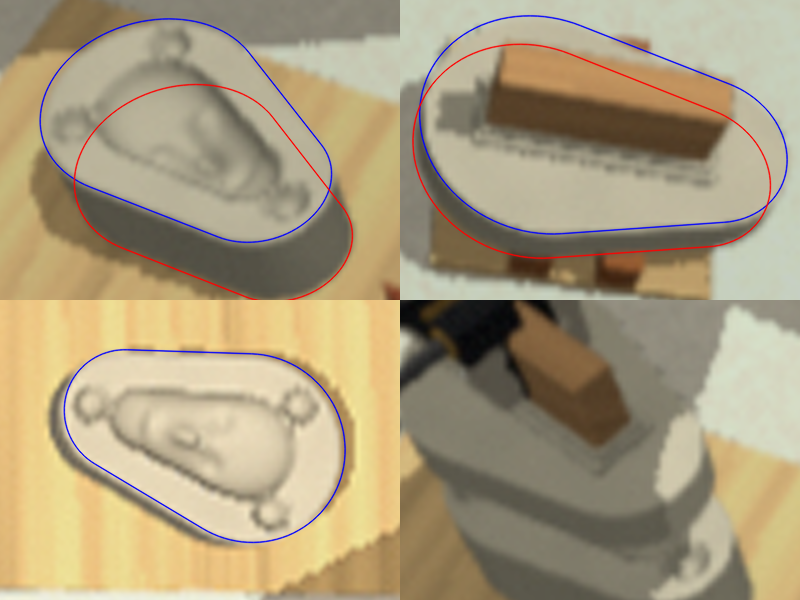

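Both initial outlines match in the scene and top cameras to about a pixel, so the calibration and pose estimates hold; the apparent offset was the base's side wall. Now the final correction and descent to 20 mm.

Request:
{"op": "move_arm", "data": {"deltas": [[-1.2,-1.5,0,0,0,-0.2],[0,0,-6,0,0,0],[0,0,-10,0,0,0],[0,0,-8,0,0,0],[0,0,-3.5,0,0,0]]}}

```text
t: 12.25
eef_pos: [0.4372, -0.2295, 0.3051]
ee_rot: [3.139, -0.0, -1.845]
force: [-0.7, 0.3, -3.9]
width: 0.0219
```

Request:
{"op": "move_arm", "data": {"deltas": [[0,0,0,0,0,0],[0,0,0,0,0,0],[0,0,0,0,0,0],[0,0,0,0,0,0],[0,0,0,0,0,0]]}}

```text
t: 12.67
eef_pos: [0.438, -0.2296, 0.3075]
ee_rot: [-3.141, 0.0, -1.844]
force: [0.3, -1.1, -4.4]
width: 0.0216
```

```bash
python3 check.py c2; python3 - <<'E'
from h import *
exec(open('check.py').read().split('\nprint')[0].replace('sys.argv[1]','""').split('\n')[0])
T,ims,s=avg()
x=T[:3,0];o=T[:2,3]+.0012*x[:2];yaw=np.arctan2(x[1],x[0])+np.pi;z=T[2,3]-.1593-.0644
def crop(im,c,r,items,k=8,w=100,h=70):
    im=cv2.resize(np.clip(im*1.6,0,255).astype(np.uint8),None,fx=k,fy=k,interpolation=cv2.INTER_CUBIC)
    for uv,col in items: draw(im,k*uv+(k-1)/2,col)
    return im[int((r-h/2)*k):int((r+h/2)*k),int((c-w/2)*k):int((c+w/2)*k)]
im=ims['scene']
save(crop(im,165,165,[(proj('scene',outline(o,yaw,z)),(255,0,0)),(proj('scene',outline(o,yaw,z+.028)),(0,255,0)),(proj('scene',outline([.4377,-.2308],1.2973,.064)),(0,0,255))]),'c2s.png')
E
```

```text
12.9167 [ 0.438  -0.2296  0.3074] [-1.79972539e+02  3.81100784e-03 -1.05664983e+02] [-0.10501633  0.35789317 -2.50230067] 0.021612865629425555
top origin [ 0.43762918 -0.23078903] yaw 74.33501702961355 gap 0.01970086337707601
```

View pics/c2s.png

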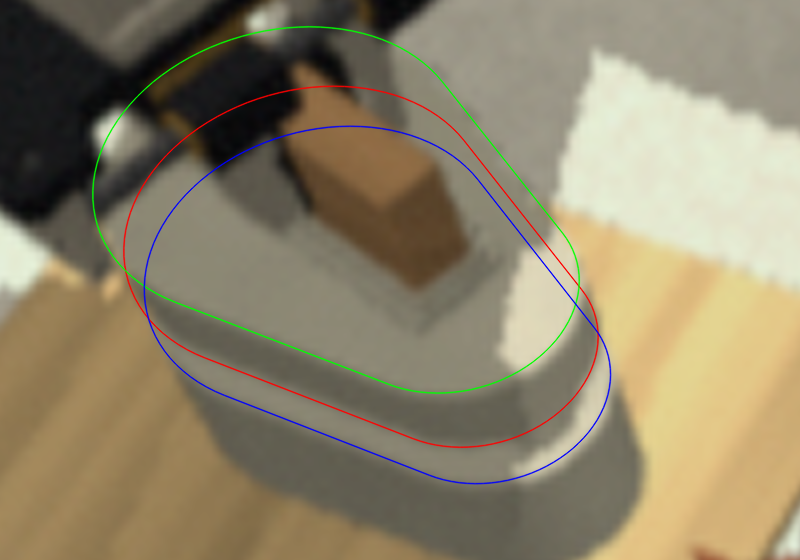

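All three predicted outlines (upper and lower edge of the held top, joint face of the base) fall on the visible edges, and the gap and level look right. Handing in.

```bash
python3 -c "
from station import arm
s=arm.get_state();print(s['t'],s['eef_pos'],s['qd'].round(3),s['width']);print(arm.job_done())"
```

```text
13.2667 [ 0.43789309 -0.22963744  0.30714938] [ 0.001 -0.     0.001  0.    -0.001 -0.   ] 0.02179680942499625
the job is handed in; nothing more can be done
None
```

I gripped the pear-shaped top half by its handle, lifted it over the horn, and am holding it over the pear-shaped lower half. I handed the job in after about 13 s of the 45 s.

**Last checks:**
- **Air gap:** about 19.7 mm between the plaster faces, worked out from the arm's pose and the grip height.
- **Alignment:** the top's origin is within about 0.2 mm and 0.1° of the base pose I fitted. The narrow ends point the same way and the hold is level to about 0.05°. These figures come from the arm's pose and my outline fits, so the true error also includes the cameras' 2 mm calibration tolerance.
- **Scene camera:** the predicted edges of both halves fell on the visible edges to about a pixel (roughly 2–3 mm).
- **Grip:** steady at 22 mm opening, with only about 3–4 N of weight at the wrist. No force readings suggested a bump, and no obstacle looked disturbed in the scene picture taken partway, the last full view I looked at.

**What disagreed:** fitting the base from its sockets, which I picked by eye, put it about 1 mm off in x from the outline fit. I used the outline fit because it matched better (0.4 mm against up to 2 mm). The network's point detections were also several mm off once the top was held, so I did not use them for the final alignment.

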